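# Set the catch cup and hold the feeder lever level

### The arm

A 6-joint arm with a two-finger parallel gripper is mounted at the origin on the work surface. World frame = base frame: x ahead of the robot, y to its left, z up, the work surface at z = 0. Lengths are in m, angles in rad, forces in N, time in s.
With the tool pointing down it reaches from about 0.35 to 0.85 m from the base axis. Payload 8.1 kg.
Tool frame: the origin (TCP) lies at the very end of the fingers, on their centre line; the grasp point (between the pads) lies 19 mm behind it; z points along the fingers, y is the line along which they close (so a half turn about z gives the same grasp; the last joint's range is limited). The gripper opens to 93 mm and grips with 3 to 60 N. Pads are 15 mm wide; open, the fingers measure 128 mm over their backs; the gripper's body (75 mm by 188 mm) begins 65 mm behind the grasp point.
Start: joints at [-1.23, 0.13, 1.488, -0, 1.523, -0.085], TCP at [0.248, -0.546, 0.219] pointing down, gripper open.
Joint ranges: [-2.96, 2.96], [-0.89, 2.26], [0.02, 2.5], [-1.34, 4.48], [0, 2.73], [-2.66, 2.66]. Speed limits (rad/s): [2.39, 2.39, 2.79, 3.14, 3.14, 3.14].

### API

Orientations are given as [roll, pitch, yaw] about the fixed x, y, z axes, in that order (R = Rz(yaw) Ry(pitch) Rx(roll)).
In Python, from cell import ctrl gives the robot as it stands. Calls block until the motion is done:
- ctrl.move_pose(position, orientation): joint-space move of the TCP to a pose.
- ctrl.move_straight(position, ori=None, velocity=0.15): straight line of the TCP; ori=None keeps the orientation; velocity is the mean speed in m/s.
- ctrl.goto_joints(angles): joint-space move.
- ctrl.command_gripper(opening, force=None): opening from 0.0 (shut) to 1.0 (fully open); force is the grip in N (None keeps the last); returns when the fingers have stopped.
- ctrl.sleep(seconds).
- ctrl.ik(position, orientation): joint angles nearest the present ones, or None.
- ctrl.get_obs(): the state.
- ctrl.capture(name): name is "scene" or "top" or "wrist"; returns the picture (384x512x3 uint8, red, green, blue); there is no depth.
- ctrl.camera_info(name): a dict with "fx", "fy", "cx", "cy" (pixels), "k1" (the pictures are not rectified: a ray, as slopes to the right and down, at radius r is drawn at 1 + k1 r^2 times it, then the intrinsics apply), "pose" (4x4, takes a point from camera to world coordinates). Camera axes: x right, y up, looking along -z (the intrinsics and any distortion apply to the point x, -y, -z); pixel columns grow to the right and rows downward; lengths in m; the calibration is good to about 2 mm. A picture is of the moment at which its call begins: read the wrist's pose just before it. camera_info takes no time and is no camera call; for the wrist camera it gives the pose at the moment of the call.
A pose or a line that the arm cannot do raises ctrl.PlanningError and nothing moves.
- ctrl.close_job(): hands the job in; it is judged then, once.
The state is a dict: "clock": time; "qpos": joint angles; "joint_vel": joint speeds; "joint_torque": joint torques, N m; "tool_pos": TCP position; "eef_rot": TCP orientation; "wrist_force": force on the tool from outside, world axes, zero at the start; "torque": the same for the moment, N m; "gripper_width": opening from 0.0 (shut) to 1.0 (fully open); "gripper_force": force on a finger pad.
Only numpy, scipy, OpenCV 4.12 (cv2) and the standard library are available. Lean on these libraries where they do the work, as an engineer would, in place of code of your own. Each camera call takes 0.05 s, during which the arm holds its last target. There are 200 camera calls.

### The job

The square steel catch cup stands mouth-down on the framing bench: turn it mouth-up and stand it centred on the round rubber pad under the chute of the green hardware feeder, and let go of it. Only then press the feeder's spring-loaded side lever down with the gripper until the lever is level (half of its travel, never down to its bottom stop) and finish holding it there: the feeder runs only while the lever is held level, so do not let go. Leave everything else on the bench where it is.

Things in the scene. Friction and masses are not known exactly. Their poses are not given: they have to be found in the camera images.
- cup_mid (a point): Centre, half-way up, of the open square steel cup: 56 x 56 mm outside, 70 mm high, straight 4 mm walls, closed base, about 0.15 kg. Own z runs from base to mouth (down at the start: it stands mouth-down, this point 35 mm up); own x and y are square to its side walls. It can also lie on a flat side without rolling (this point then 28 mm up).
- pad_top (a point): Centre of the top of the round black rubber pad (100 mm diameter, top 10 mm above the table) in front of the green hopper. Axes are the feeder's: z up, +x from the pad to the hopper, whose front face is 95 mm away, +y to the lever's side. An aluminium chute, 47 mm wide, slopes from that face to a lip 54 mm short of the pad's centre, all of it over 90 mm above the table.
- lever_paddle (a point): Centre of the top face of the black paddle (48 x 50 mm, 16 mm thick) at the free end of the lever on the hopper's +y side. Own y points along the lever, away from the pivot; own z is square to the paddle's top. The pivot axis is level, 120 mm above the table and 150 mm from the paddle's centre. The paddle top is about 179 mm above the table at rest, 128 mm when level.
- feeder: The fixed feeder; origin on the table under the centre of its green hopper (110 mm in x, 120 mm in y, 167 mm high, with a 124 x 134 mm rim at the top). x and y are as for the pad, whose centre lies at x = -150 mm, y = 0. A 6 mm thick, 120 mm wide steel base plate runs under the pad, from x = -220 to 60 mm. The lever's paddle is at x = 0, y about 220 to 230 mm.
- lever (a joint): Lever angle, rad: 0 at rest (free end up by 0.35 rad), 0.35 when level, 0.70 at its bottom stop; it grows as the paddle is pressed down. A spring returns it to 0 when let go; at the paddle it takes about 3 N to start it, 8 N to hold it level and 13 N at the stop.
- moulding: loose bystander: 260 mm long, 18 mm high wooden moulding stick with a gilt edge; origin under its centre, its own y runs along it
- corner: loose bystander: L-shaped dark wood frame-corner sample, 130 mm x 130 mm, 16 mm high; origin on the table, at the centre of that square
- screwdriver: loose bystander: screwdriver lying flat, along its own x
- brush: loose bystander: flat brush lying down, along its own x
- hammer: loose bystander: hammer lying down, along its own x
- glue: loose bystander: white closed glue bottle, 60 mm diameter, 170 mm high; origin under its centre
- jar: loose bystander: closed glass jar, 70 mm diameter, 90 mm high; origin under its centre
Not all that is in view belongs to the job. What is shaped like the part that bears cup_mid but orange is not meant.

How it is judged:
By the outcome, as a careful person would: the job done as asked, in the order asked, and still so for the second after the job is handed in, while the arm keeps its last pose, push and grip.
It also fails if it takes over 72 s, if anything falls off the work surface, if the arm or the gripper's body presses on something with over 40 N, if the wrist force passes 120 N, or if a joint passes its speed limit or range.

## Working session

There is one attempt and no reset: what is moved stays moved. The work goes in short steps, each a Python script; the robot and the scene stay as the last script left them, time stands still between calls to the robot, and variables do not carry over. Pictures are saved under pics/ and viewed, at most 10 in all, crops included, and the job is handed in when it is done.

```bash
ls; mkdir -p pics; python3 - <<'E'
from cell import ctrl
import cv2,numpy as np
for n in("scene","top"):
    i=ctrl.camera_info(n); print(n,{k:np.round(v,4).tolist() if k=='pose' else v for k,v in i.items()})
    cv2.imwrite(f"pics/{n}0.png",ctrl.capture(n)[...,::-1])
a=cv2.imread("pics/scene0.png");b=cv2.imread("pics/top0.png")
print(ctrl.get_obs())
E
```

```text
pics
scene {'fx': 475.46658464864004, 'fy': 475.46658464864004, 'cx': 259.90678395851234, 'cy': 193.44302491757668, 'k1': -0.07419615765271578, 'pose': [[-0.6718, -0.6118, 0.4176, 1.1896], [0.7406, -0.5649, 0.3637, 0.563], [0.0134, 0.5537, 0.8326, 1.4793], [0.0, 0.0, 0.0, 1.0]]}
top {'fx': 486.9973320713446, 'fy': 486.9973320713446, 'cx': 257.19278467923345, 'cy': 185.34126774777633, 'k1': -0.03305940717069927, 'pose': [[-0.016, 0.9899, -0.1407, 0.2746], [-0.9998, -0.0145, 0.012, 0.003], [0.0099, 0.1408, 0.99, 1.8946], [0.0, 0.0, 0.0, 1.0]]}
{'clock': 0.1, 'qpos': array([-1.23044894e+00,  1.31069517e-01,  1.48913833e+00, -1.86014396e-05,
        1.52301389e+00, -8.54152164e-02]), 'joint_vel': array([ 4.31258432e-04,  6.08628442e-05, -1.48197306e-03, -4.41746451e-04,
        1.76769525e-03,  4.99647757e-04]), 'joint_torque': array([ 6.76737945e-04, -5.61337709e+01, -4.93100059e+01,  7.70213711e-02,
        2.89977214e-02, -4.09378208e-05]), 'tool_pos': array([ 0.24764611, -0.54595531,  0.21771959]), 'eef_rot': array([-3.13996793e+00, -1.20468070e-04,  4.25763411e-01]), 'wrist_force': array([-1.29629985,  0.51224104,  0.04361002]), 'torque': array([ 0.00941628,  0.00422269, -0.04394863]), 'gripper_force': 0.0, 'gripper_width': 0.999020603903704}
```

View pics/scene0.png

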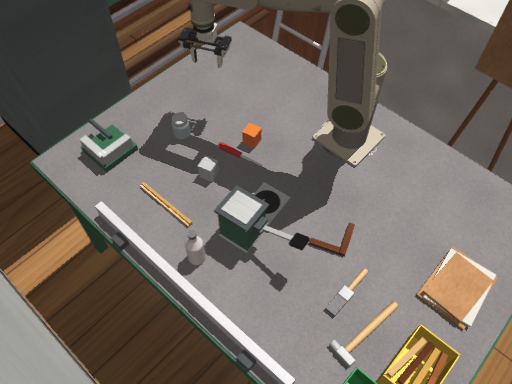

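View pics/top0.png

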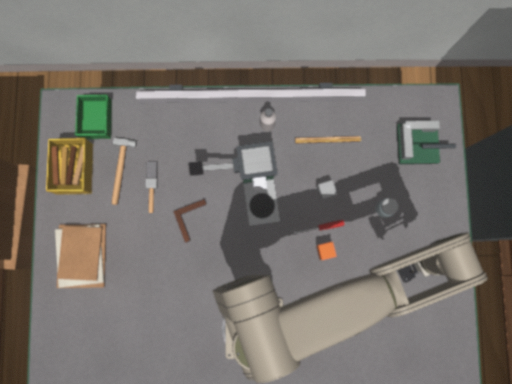

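The scene view shows the steel cup at about (207,169), the orange decoy at (252,134), the pad at (268,200) and the paddle at (299,241). In the top view the cup is at (327,187), the pad at (262,205) and the paddle at (196,168). I'll take coarse positions from these, then look closer with the wrist camera.

```bash
cat > h.py <<'E'
import numpy as np,cv2
from scipy.spatial.transform import Rotation as R
def und(info,uv):
    K=np.array([[info['fx'],0,info['cx']],[0,info['fy'],info['cy']],[0,0,1]])
    x=cv2.undistortPoints(np.array(uv,float).reshape(-1,1,2),K,np.array([info['k1'],0,0,0,0.])).reshape(-1,2)
    return x
def cast(info,uv,z):
    x=und(info,uv);T=np.array(info['pose'])
    d=np.c_[x[:,0],-x[:,1],-np.ones(len(x))]@T[:3,:3].T
    o=T[:3,3]; s=(z-o[2])/d[:,2]
    return o+d*s[:,None]
def proj(info,P):
    T=np.array(info['pose']);c=(np.atleast_2d(P)-T[:3,3])@T[:3,:3]
    x=c[:,0]/-c[:,2];y=-c[:,1]/-c[:,2];r=1+info['k1']*(x*x+y*y)
    return np.c_[info['fx']*x*r+info['cx'],info['fy']*y*r+info['cy']]
# tool orientation: tool leans phi from straight down toward azimuth az; closing axis level, square to az
def ori(phi,az,flip=False):
    u=np.array([np.cos(az),np.sin(az),0]);z=np.sin(phi)*u-np.cos(phi)*np.array([0,0,1.])
    y=np.array([-np.sin(az),np.cos(az),0])*(-1 if flip else 1)
    return R.from_matrix(np.c_[np.cross(y,z),y,z]).as_euler('xyz'),z
E
python3 - <<'E'
from h import *
from cell import ctrl
t=ctrl.camera_info("top");s=ctrl.camera_info("scene")
for n,a,b,z in(("cup",(327,187),(207,163),.07),("pad",(262,205),(268,200),.01),("paddle",(196,168),(299,240),.179),("hopper",(257,160),(242,205),.167),("jar",(388,207),(181,120),.09),("orange",(327,250),(252,130),.07),("wood",(330,225),(230,150),.01),("moulding",(328,140),(165,204),.018)):
    print(n,cast(t,a,z).round(3)[0],cast(s,b,z).round(3)[0])
# camera mount on tool
o=ctrl.get_obs();W=np.array(ctrl.camera_info("wrist")['pose']);Rt=R.from_euler('xyz',o['eef_rot']).as_matrix()
print((Rt.T@(W[:3,3]-o['tool_pos'])).round(4),(Rt.T@W[:3,:3]).round(3).tolist()); i=ctrl.camera_info("wrist");print(i['fx'],i['k1'])
# ik feasibility around the cup
c=cast(t,(327,187),.035)[0];az0=np.arctan2(c[1],c[0])
for az in(az0,az0+.4,az0-.4,0):
  for ph in(-60,-45,-30,0,30,45,60,75):
    for f in(0,1):
      for h in (.04,.2):
        e,z=ori(np.radians(ph),az,f); q=ctrl.ik([c[0],c[1],h]+z*.019,e)
        if h==.04 or q is None: print(round(az,2),ph,f,h,None if q is None else np.round(q,2))
E
```

```text
cup [ 0.524 -0.284  0.07 ] [ 0.516 -0.288  0.07 ]
pad [ 0.465 -0.037  0.01 ] [ 0.454 -0.037  0.01 ]
paddle [0.584 0.2   0.179] [0.583 0.2   0.179]
hopper [ 0.612 -0.019  0.167] [ 0.605 -0.023  0.167]
jar [ 0.442 -0.507  0.09 ] [ 0.447 -0.503  0.09 ]
orange [ 0.287 -0.275  0.07 ] [ 0.283 -0.276  0.07 ]
wood [ 0.383 -0.299  0.01 ] [ 0.38  -0.304  0.01 ]
moulding [ 0.718 -0.303  0.018] [ 0.725 -0.298  0.018]
[ 8.270e-02 -1.000e-04 -1.682e-01] [[0.002, 0.956, 0.293], [1.0, -0.001, -0.002], [-0.002, 0.293, -0.956]]
303.6865783036216 0.0010651213815852149
-0.5 -60 0 0.04 [-0.56  1.5   0.18 -0.08  2.5  -1.66]
-0.5 -60 1 0.04 [-0.56  1.5   0.18 -0.08  2.5   1.48]
-0.5 -45 0 0.04 [-0.56  1.11  0.7  -0.05  2.12 -1.64]
-0.5 -45 1 0.04 [-0.56  1.11  0.7  -0.05  2.12  1.5 ]
-0.5 -30 0 0.04 [-0.57  0.82  1.05 -0.03  1.8  -1.64]
-0.5 -30 1 0.04 [-0.57  0.82  1.05 -0.03  1.8   1.51]
-0.5 0 0 0.04 [-0.59  0.31  1.66  0.    1.17 -1.66]
-0.5 0 1 0.04 [-0.59  0.31  1.66 -0.    1.17  1.49]
-0.5 30 0 0.04 [-0.62 -0.07  2.17  0.12  0.52 -1.78]
-0.5 30 1 0.04 [-0.62 -0.07  2.17  0.12  0.52  1.36]
-0.5 45 0 
[... 2148 characters left out ...]
9  1.34  0.45 -0.46  2.31  1.05]
0 -45 0 0.04 [-0.42  1.04  0.82 -0.32  2.01 -2.01]
0 -45 1 0.04 [-0.42  1.04  0.82 -0.32  2.01  1.13]
0 -30 0 0.04 [-0.45  0.77  1.12 -0.22  1.72 -2.01]
0 -30 1 0.04 [-0.45  0.77  1.12 -0.22  1.72  1.14]
0 0 0 0.04 [-0.59  0.31  1.66  0.    1.17 -2.16]
0 0 1 0.04 [-0.59  0.31  1.66 -0.    1.17  0.98]
0 30 0 0.04 None
0 30 1 0.04 [-0.8   0.02  2.09  0.57  0.74  0.4 ]
0 45 0 0.04 None
0 45 0 0.2 None
0 45 1 0.04 [-0.94  0.01  2.24  1.1   0.7  -0.18]
0 60 0 0.04 [-1.07  0.14  2.31  1.57  0.86  2.4 ]
0 60 0 0.2 None
0 60 1 0.04 [-1.07  0.14  2.31  1.57  0.86 -0.74]
0 75 0 0.04 [-1.16  0.41  2.27  1.83  1.16  2.03]
0 75 1 0.04 [-1.16  0.41  2.27  1.83  1.16 -1.11]
```

```bash
python3 - <<'E'
from h import *
from cell import ctrl
import json
I={}
def look(n,p,az):
    e,_=ori(0,az); ctrl.move_pose(p,e); ctrl.sleep(.3)
    i=ctrl.camera_info("wrist");I[n]={k:(v.tolist() if hasattr(v,'tolist') else v) for k,v in i.items()}
    im=ctrl.capture("wrist");cv2.imwrite(f"pics/{n}.png",im[...,::-1]);return im
a=look("w_cup",[.50,-.285,.25],-.5)
b=look("w_pad",[.44,-.03,.33],0)
c=look("w_pdl",[.55,.19,.36],.3)
json.dump(I,open("I.json","w"))
m=np.vstack([np.hstack([a,b]),np.hstack([c,c*0])])[...,::-1]
cv2.imwrite("pics/m.png",cv2.resize(m,(800,600),interpolation=cv2.INTER_AREA))
print(ctrl.get_obs()['clock'])
E
```

```text
4.6083
```

View pics/m.png

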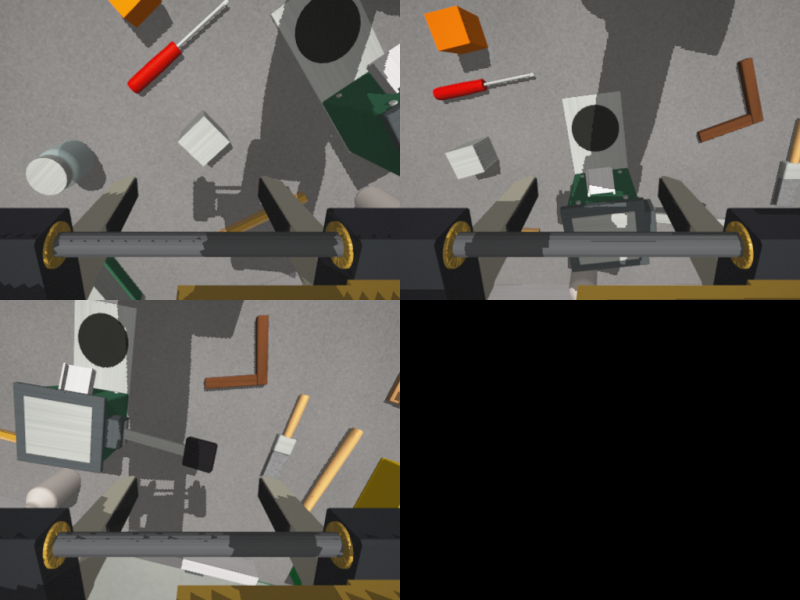

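The composite shows the cup in w_cup at full-resolution (261,178), the pad in w_pad at (250,164), and the paddle in w_pdl at (256,197). The pad also shows in w_pdl at (132,51). Next I'll measure these with masks.

```bash
cat > seg.py <<'E'
from h import *
import json
I=json.load(open("I.json"))
def comp(n,seed,lo,hi,k=3):
    g=cv2.cvtColor(cv2.imread(f"pics/{n}.png"),cv2.COLOR_BGR2GRAY)
    m=cv2.morphologyEx(cv2.inRange(g,lo,hi),cv2.MORPH_OPEN,np.ones((k,k),np.uint8))
    l=cv2.connectedComponents(m)[1]; s=l[seed[1],seed[0]]
    c=max(cv2.findContours((l==s).astype(np.uint8),0,2)[0],key=cv2.contourArea); return g,c
E
python3 - <<'E'
from seg import *
def quad(n,seed,lo,hi,z):
    g,c=comp(n,seed,lo,hi); print(n,'gray',g[seed[1],seed[0]],'area',cv2.contourArea(c),'bbox',cv2.boundingRect(c))
    q=cv2.approxPolyDP(c,.06*cv2.arcLength(c,True),True).reshape(-1,2).astype(float)
    r=cv2.boxPoints(cv2.minAreaRect(c))
    for nm,Q in(("poly",q),("rect",r)):
        P=cast(I[n],Q,z)[:,:2]; d=np.roll(P,-1,0)-P
        print(nm,Q.round(0).tolist(),'c',P.mean(0).round(4),'len',np.hypot(*d.T).round(4),'ang',np.degrees(np.arctan2(d[:,1],d[:,0])).round(1))
quad("w_cup",(261,178),175,255,.07)
quad("w_cup",(261,178),195,255,.07)
quad("w_pdl",(256,197),0,45,.177)
for n,s in(("w_pad",(250,164)),("w_pdl",(132,51)),("w_cup",(418,40))):
    g,c=comp(n,s,0,50); P=cast(I[n],c.reshape(-1,2),.01)[:,:2]*1000
    e=cv2.fitEllipse(P.astype(np.float32)); print(n,g[s[1],s[0]],np.round(e[0],1),np.round(e[1],1))
ims=[]
for n,(x,y) in(("w_cup",(261,178)),("w_pdl",(256,190))):
    a=cv2.imread(f"pics/{n}.png")[y-50:y+50,x-65:x+65]; ims.append(cv2.resize(a,None,fx=3,fy=3,interpolation=0))
cv2.imwrite("pics/crop1.png",np.hstack(ims))
E
```

```text
w_cup gray 213 area 2069.0 bbox (229, 150, 64, 62)
poly [[259.0, 150.0], [229.0, 183.0], [261.0, 211.0], [292.0, 180.0]] c [ 0.5173 -0.2851] len [0.0532 0.0524 0.0537 0.0533] ang [ -70.6   18.5  108.5 -160.9]
rect [[227.0, 181.0], [260.0, 148.0], [293.0, 181.0], [260.0, 214.0]] c [ 0.5173 -0.2854] len [0.0554 0.0558 0.0574 0.0577] ang [ 106.7   16.5  -71.4 -165.4]
w_cup gray 213 area 1995.5 bbox (229, 151, 63, 61)
poly [[259.0, 151.0], [229.0, 182.0], [261.0, 211.0], [291.0, 180.0]] c [ 0.5172 -0.2853] len [0.0514 0.0532 0.0529 0.0516] ang [ -72.3   17.5  109.5 -160.9]
rect [[228.0, 181.0], [260.0, 149.0], [292.0, 182.0], [260.0, 214.0]] c [ 0.5177 -0.2852] len [0.0538 0.055  0.0556 0.0569] ang [ 106.7   16.4  -71.4 -165.4]
w_pdl gray 38 area 1405.0 bbox (234, 176, 44, 45)
poly [[240.0, 176.0], [234.0, 210.0], [268.0, 220.0], [276.0, 184.0]] c [0.585  0.2012] len [0.0441 0.0443 0.0476 0.0444] ang [   6.8   89.7 -173.7  -85.7]
rect [[230.0, 210.0], [239.0, 174.0], [279.0, 184.0], [270.0, 221.0]] c [0.585  0.2013] len [0.0481 0.0497 0.0487 0.0516] ang [-177.9   92.     4.4  -88.6]
w_pad 29 [466.4 -22.3] [ 63.3 102.1]
w_pdl 46 [462.1 -37.1] [87.2 93.5]
w_cup 29 [464.3 -36.1] [98.  98.7]
```

View pics/crop1.png

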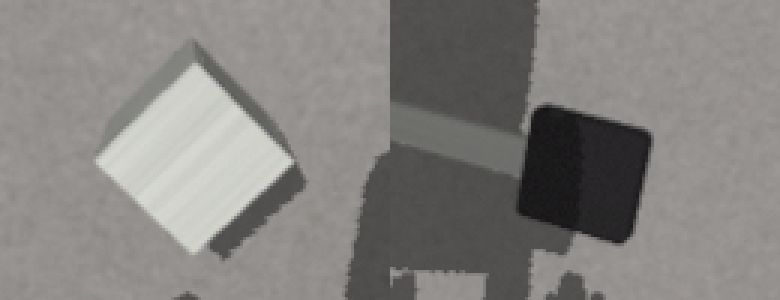

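The crop shows the cup's base as a clean square rotated about 45° in the image, with 53–56 mm sides. The paddle measures 48 x 50 mm. I'll refine the pad and check the IK for the whole plan.

```bash
python3 - <<'E'
from seg import *
from cell import ctrl
for n,s in(("w_pad",(250,164)),("w_cup",(418,40)),("w_pdl",(132,51))):
  for hi in(50,60,70):
    g,c=comp(n,s,0,hi); P=cast(I[n],cv2.convexHull(c).reshape(-1,2),.01)[:,:2]*1000
    e=cv2.fitEllipse(P.astype(np.float32)); print(n,hi,np.round(e[0],1),np.round(e[1],1))
def show(n,p,az,phs,h):
    for ph in phs:
        e,z=ori(np.radians(ph),np.radians(az)); q=ctrl.ik(np.array([p[0],p[1],h])+z*.019,e)
        print(n,az,ph,None if q is None else np.round(q,2))
for az in(18,-72): show("cup",(.5175,-.2852),az,(-60,-50,-40,-30),.04)
show("lay",(.5175,-.2852),-29,(-60,-50,20,30,40),.035)
for az in(-5,7,-40,40): show("pad",(.464,-.036),az,(10,20,30,40),.05)
E
```

```text
w_pad 50 [465.6 -32.3] [88.2 96.9]
w_pad 60 [465.2 -36.1] [97.4 98. ]
w_pad 70 [465.1 -36. ] [97.7 99. ]
w_cup 50 [464.4 -36.2] [98.6 99.5]
w_cup 60 [464.4 -36.2] [ 98.8 100.2]
w_cup 70 [464.3 -36.1] [ 99.4 100.6]
w_pdl 50 [465.3 -36.8] [96.8 98. ]
w_pdl 60 [465.4 -36.7] [97.2 98.6]
w_pdl 70 [465.2 -36.6] [98. 99.]
cup 18 -60 [-0.29  1.14  0.78 -0.6   2.09 -2.23]
cup 18 -50 [-0.32  0.98  0.95 -0.5   1.93 -2.2 ]
cup 18 -40 [-0.35  0.82  1.11 -0.42  1.77 -2.2 ]
cup 18 -30 [-0.39  0.67  1.27 -0.33  1.61 -2.22]
cup -72 -60 [-0.82  1.18  0.73  0.47  2.18 -1.06]
cup -72 -50 [-0.8   1.01  0.91  0.38  2.01 -1.09]
cup -72 -40 [-0.77  0.84  1.08  0.31  1.84 -1.1 ]
cup -72 -30 [-0.74  0.69  1.24  0.25  1.67 -1.09]
lay -29 -60 [-0.56  1.43  0.32 -0.07  2.44 -1.66]
lay -29 -50 [-0.56  1.18  0.63 -0.05  2.2  -1.64]
lay -29 20 [-0.61  0.02  2.04  0.05  0.73 -1.71]
lay -29 30 [-0.63 -0.09  2.21  0.12  0.51 -1.79]
lay -29 40 [-0.64 -0.15  2.35  0.34  0.27 -2.01]
pad -5 10 [-0.2  -0.23  2.21  0.02  0.99 -1.7 ]
pad -5 20 [-0.22 -0.41  2.38  0.06  0.83 -1.74]
pad -5 30 None
pad -5 40 None
pad 7 10 [-0.23 -0.23  2.2   0.07  1.   -1.96]
pad 7 20 [-0.3  -0.4   2.37  0.18  0.86 -2.09]
pad 7 30 None
pad 7 40 None
pad -40 10 [-0.11 -0.19  2.17 -0.11  1.02 -0.93]
pad -40 20 [-0.02 -0.3   2.3  -0.28  0.89 -0.75]
pad -40 30 [ 0.08 -0.38  2.41 -0.52  0.79 -0.48]
pad -40 40 [ 0.21 -0.39  2.5  -0.84  0.75 -0.12]
pad 40 10 [-0.3  -0.17  2.15  0.17  1.07 -2.65]
pad 40 20 None
pad 40 30 None
pad 40 40 None
```

```bash
python3 - <<'E'
from h import *
from cell import ctrl
for az in(-15,-20,-25,-30):
  for ph in(20,25,30):
    r=[]
    for h in(.045,.06,.12,.18):
        e,z=ori(np.radians(ph),np.radians(az)); q=ctrl.ik(np.array([.465,-.036,h])+z*.019,e); r.append(None if q is None else np.round(q,2).tolist())
    print(az,ph,r)
for ph in(-65,-70,25,20):
    e,z=ori(np.radians(ph),np.radians(-29))
    print(ph,[None if (q:=ctrl.ik(np.array([.5175,-.2852,h])+z*.019,e)) is None else np.round(q,2).tolist() for h in(.033,.12)])
E
```

```text
-15 20 [[-0.16, -0.39, 2.37, -0.05, 0.81, -1.44], [-0.16, -0.42, 2.36, -0.05, 0.85, -1.45], [-0.16, -0.52, 2.31, -0.04, 1.0, -1.45], [-0.16, -0.58, 2.24, -0.04, 1.14, -1.46]]
-15 25 [[-0.15, -0.47, 2.45, -0.07, 0.73, -1.42], [-0.15, -0.51, 2.45, -0.07, 0.77, -1.42], [-0.15, -0.62, 2.4, -0.06, 0.93, -1.44], [-0.15, -0.68, 2.32, -0.05, 1.07, -1.44]]
-15 30 [None, None, [-0.14, -0.72, 2.48, -0.08, 0.86, -1.41], [-0.14, -0.79, 2.41, -0.07, 1.01, -1.43]]
-20 20 [[-0.13, -0.38, 2.36, -0.1, 0.82, -1.29], [-0.13, -0.41, 2.35, -0.1, 0.86, -1.3], [-0.13, -0.51, 2.3, -0.09, 1.01, -1.32], [-0.13, -0.57, 2.23, -0.08, 1.14, -1.33]]
-20 25 [[-0.11, -0.46, 2.44, -0.15, 0.74, -1.24], [-0.11, -0.49, 2.43, -0.14, 0.78, -1.25], [-0.11, -0.6, 2.39, -0.12, 0.94, -1.28], [-0.11, -0.67, 2.31, -0.11, 1.07, -1.3]]
-20 30 [None, None, [-0.09, -0.7, 2.47, -0.17, 0.87, -1.23], [-0.09, -0.77, 2.39, -0.15, 1.01, -1.26]]
-25 20 [[-0.1, -0.36, 2.35, -0.15, 0.83, -1.15], [-0.1, -0.39, 2.34, -0.15, 0.87, -1.16], [-0.1, -0.49, 2.29, -0.13, 1.01, -1.18], [-0.1, -0.55, 2.22, -0.12, 1.15, -1.2]]
-25 25 [[-0.07, -0.43, 2.4
[... 337 characters left out ...]
-0.07, -0.37, 2.33, -0.2, 0.88, -1.02], [-0.07, -0.47, 2.28, -0.18, 1.02, -1.05], [-0.07, -0.53, 2.21, -0.16, 1.15, -1.08]]
-30 25 [[-0.03, -0.4, 2.41, -0.29, 0.77, -0.91], [-0.03, -0.44, 2.4, -0.28, 0.81, -0.93], [-0.03, -0.55, 2.35, -0.24, 0.96, -0.98], [-0.03, -0.61, 2.28, -0.23, 1.09, -1.02]]
-30 30 [[0.01, -0.46, 2.47, -0.4, 0.7, -0.79], [0.01, -0.5, 2.47, -0.38, 0.75, -0.81], [0.01, -0.62, 2.42, -0.33, 0.9, -0.89], [0.01, -0.69, 2.35, -0.3, 1.04, -0.94]]
-65 [None, [-0.56, 1.44, 0.2, -0.1, 2.64, -1.68]]
-70 [None, None]
25 [[-0.62, -0.03, 2.13, 0.08, 0.62, -1.74], [-0.62, -0.19, 2.08, 0.07, 0.81, -1.72]]
20 [[-0.61, 0.02, 2.04, 0.05, 0.73, -1.71], [-0.61, -0.12, 2.0, 0.05, 0.91, -1.7]]
```

```bash
cat >> h.py <<'E'
def goto(ctrl,p,ph,az,back=0,straight=None,up=0):
    e,z=ori(np.radians(ph),np.radians(az)); t=np.array(p)+z*(.019-back)+np.array([0,0,up])
    if straight: ctrl.move_straight(t,e,velocity=straight)
    else: ctrl.move_pose(t,e)
def st(ctrl,m):
    o=ctrl.get_obs();print(m,round(o['clock'],2),o['tool_pos'].round(4),'F',o['wrist_force'].round(1),'w',round(o['gripper_width'],3),'gf',round(float(o['gripper_force']),1))
E
python3 - <<'E'
from h import *
from cell import ctrl
C=[.5175,-.2852,.036]
goto(ctrl,C,0,-72,up=.24)
goto(ctrl,C,-60,-72,back=.11,up=.02)
goto(ctrl,C,-60,-72,straight=.12)
st(ctrl,'at')
ctrl.command_gripper(0,force=30); st(ctrl,'grip')
goto(ctrl,C,-60,-72,up=.12,straight=.2); st(ctrl,'lift')
i=ctrl.capture("scene");cv2.imwrite("pics/s1.png",i[...,::-1])
L=[.48,-.262,.0305]
goto(ctrl,L,30,-29,up=.08); st(ctrl,'hover')
goto(ctrl,L,30,-29,straight=.06); ctrl.sleep(.2); st(ctrl,'lay')
j=ctrl.capture("scene")
cv2.imwrite("pics/s12.png",np.hstack([cv2.resize(k[60:260,120:320],(400,400)) for k in(i,j)])[...,::-1])
E
```

```text
Traceback (most recent call last):
  File "h.py", line 24, in goto
    else: ctrl.move_pose(t,e)
          ~~~~~~~~~~~~~~^^^^^
cell.PlanningError: the arm cannot take that pose within its joint ranges
```

```bash
python3 - <<'E'
from h import *
from cell import ctrl
C=np.array([.5175,-.2852,.036])
for az in(-72,18):
 for ph in(-60,-55,-50,-45):
  e,z=ori(np.radians(ph),np.radians(az))
  print(az,ph,[(b,u,None if (q:=ctrl.ik(C+z*(.019-b)+[0,0,u],e)) is None else np.round(q,2).tolist()) for b,u in((0,0),(.06,0),(.09,0),(0,.06),(0,.12))])
E
```

```text
-72 -60 [(0, 0, [-0.82, 1.18, 0.73, 0.46, 2.18, -1.06]), (0.06, 0, [-0.84, 1.32, 0.44, 0.5, 2.32, -1.0]), (0.09, 0, [-0.85, 1.44, 0.22, 0.54, 2.42, -0.94]), (0, 0.06, [-0.82, 1.09, 0.76, 0.49, 2.23, -1.03]), (0, 0.12, [-0.82, 1.02, 0.76, 0.51, 2.29, -0.98])]
-72 -55 [(0, 0, [-0.81, 1.1, 0.82, 0.42, 2.1, -1.08]), (0.06, 0, [-0.83, 1.2, 0.59, 0.44, 2.23, -1.04]), (0.09, 0, [-0.85, 1.27, 0.43, 0.46, 2.3, -1.01]), (0, 0.06, [-0.81, 1.01, 0.84, 0.44, 2.16, -1.05]), (0, 0.12, [-0.81, 0.94, 0.83, 0.46, 2.22, -1.01])]
-72 -50 [(0, 0, [-0.8, 1.01, 0.91, 0.38, 2.01, -1.1]), (0.06, 0, [-0.82, 1.09, 0.71, 0.39, 2.13, -1.07]), (0.09, 0, [-0.83, 1.14, 0.59, 0.4, 2.2, -1.05]), (0, 0.06, [-0.8, 0.93, 0.92, 0.4, 2.08, -1.06]), (0, 0.12, [-0.8, 0.87, 0.9, 0.42, 2.15, -1.03])]
-72 -45 [(0, 0, [-0.79, 0.93, 1.0, 0.35, 1.92, -1.1]), (0.06, 0, [-0.81, 0.98, 0.83, 0.35, 2.04, -1.08]), (0.09, 0, [-0.82, 1.02, 0.73, 0.35, 2.1, -1.07]), (0, 0.06, [-0.79, 0.85, 1.0, 0.36, 2.0, -1.07]), (0, 0.12, [-0.79, 0.79, 0.98, 0.37, 2.07, -1.04])]
18 -60 [(0, 0, [-0.29, 1.15, 0.78, -0.6, 2.08, -2.23]), (0.06, 0, [-0.26, 1
[... 273 characters left out ...]
 -0.56, 2.13, -2.25]), (0.09, 0, [-0.25, 1.22, 0.52, -0.58, 2.2, -2.28]), (0, 0.06, [-0.3, 0.98, 0.88, -0.57, 2.06, -2.25]), (0, 0.12, [-0.3, 0.91, 0.88, -0.59, 2.12, -2.3])]
18 -50 [(0, 0, [-0.32, 0.99, 0.95, -0.5, 1.93, -2.2]), (0.06, 0, [-0.28, 1.05, 0.77, -0.51, 2.04, -2.23]), (0.09, 0, [-0.27, 1.1, 0.66, -0.51, 2.11, -2.25]), (0, 0.06, [-0.32, 0.91, 0.96, -0.52, 1.99, -2.24]), (0, 0.12, [-0.32, 0.84, 0.95, -0.54, 2.06, -2.28])]
18 -45 [(0, 0, [-0.33, 0.91, 1.03, -0.46, 1.85, -2.19]), (0.06, 0, [-0.3, 0.95, 0.87, -0.46, 1.96, -2.22]), (0.09, 0, [-0.29, 0.99, 0.78, -0.46, 2.02, -2.23]), (0, 0.06, [-0.33, 0.83, 1.03, -0.47, 1.92, -2.23]), (0, 0.12, [-0.33, 0.77, 1.01, -0.48, 1.99, -2.27])]
```

```bash
python3 - <<'E'
from h import *
from cell import ctrl
C=[.5175,-.2852,.036]
goto(ctrl,C,-60,-72,up=.13)
goto(ctrl,C,-60,-72,straight=.12)
st(ctrl,'at')
ctrl.command_gripper(0,force=30); st(ctrl,'grip')
goto(ctrl,C,-60,-72,up=.12,straight=.2); st(ctrl,'lift')
i=ctrl.capture("scene")
L=[.48,-.262,.0305]
goto(ctrl,L,30,-29,up=.08); st(ctrl,'hover')
goto(ctrl,L,30,-29,straight=.06); ctrl.sleep(.2); st(ctrl,'lay')
j=ctrl.capture("scene")
cv2.imwrite("pics/s12.png",np.hstack([cv2.resize(k[60:260,120:320],(400,400)) for k in(i,j)])[...,::-1])
E
```

```text
at 8.72 [ 0.5129 -0.2701  0.0276] F [-1.2  0.3  0.5] w 1.001 gf 0.0
grip 9.4 [ 0.5123 -0.2696  0.0266] F [-0.9 -0.5  1.1] w 0.606 gf 29.9
lift 10.15 [ 0.5121 -0.2692  0.1451] F [ 0.2  0.9 -1.3] w 0.605 gf 29.9
hover 11.82 [ 0.4887 -0.2669  0.0945] F [-0.6  0.4 -1.2] w 0.603 gf 29.9
lay 13.51 [ 0.4886 -0.2668  0.0145] F [-0.4  0.1 -1.8] w 0.599 gf 29.9
```

View pics/s12.png

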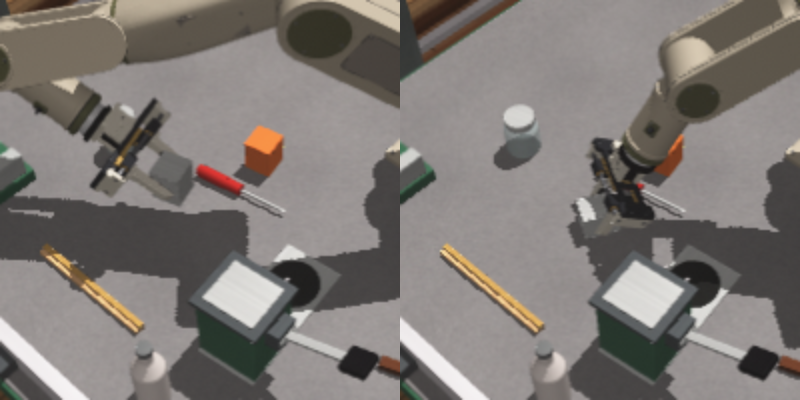

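Left crop: the cup is lifted. Right crop: it's at the table on its side, mouth outward, with the other parts untouched. I'll release it, re-measure it with the wrist camera and regrasp.

```bash
python3 - <<'E'
from h import *
from cell import ctrl
import json
L=[.48,-.262,.029]
goto(ctrl,L,30,-29,straight=.05); st(ctrl,'down')
ctrl.command_gripper(1.0); st(ctrl,'rel')
goto(ctrl,L,30,-29,up=.14,straight=.2)
goto(ctrl,L,0,-29,up=.22); ctrl.sleep(.3)
I=json.load(open("I.json"));i=ctrl.camera_info("wrist")
I["w_lay"]={k:(v.tolist() if hasattr(v,'tolist') else v) for k,v in i.items()};json.dump(I,open("I.json","w"))
a=ctrl.capture("wrist");cv2.imwrite("pics/w_lay.png",a[...,::-1]); st(ctrl,'look')
print(proj(i,[[.48,-.262,.056]]))
E
```

```text
down 13.81 [ 0.4888 -0.2669  0.0131] F [ 0.5 -0.3  0.5] w 0.604 gf 29.9
rel 14.59 [ 0.4883 -0.2666  0.0125] F [-0.2  0.1 -0.6] w 0.994 gf 0.0
look 16.49 [ 0.4795 -0.2617  0.2297] F [ 0.4 -0.1 -0.4] w 0.999 gf 0.0
[[252.68630577 170.92851702]]
```

View pics/w_lay.png

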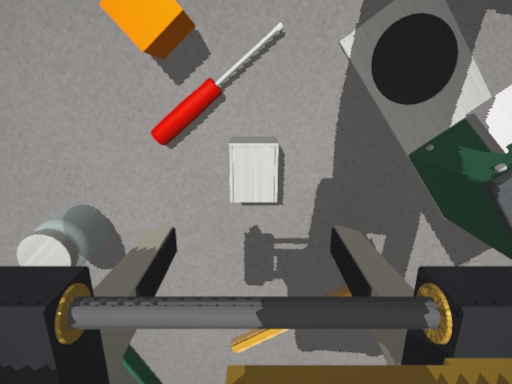

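The cup lies flat, centred near (254,173). Its top face spans roughly columns 230–279 and rows 143–203 and is square to the gripper. I'll measure that face.

```bash
python3 - <<'E'
from seg import *
from cell import ctrl
g,c=comp("w_lay",(254,173),185,255)
r=cv2.boxPoints(cv2.minAreaRect(c));P=cast(I["w_lay"],r,.056)[:,:2];d=np.roll(P,-1,0)-P
print(r.round(1).tolist(),P.mean(0).round(4),np.hypot(*d.T).round(4),np.degrees(np.arctan2(d[:,1],d[:,0])).round(1))
L=np.r_[P.mean(0),.031]
for az in(-29,):
 for ph in(-60,-62,-65):
  e,z=ori(np.radians(ph),np.radians(az));print(ph,[None if (q:=ctrl.ik(L+z*.019+[0,0,u],e)) is None else np.round(q,2).tolist() for u in(0,.06,.13)])
E
```

```text
[[229.0, 143.0], [277.0, 143.0], [277.0, 201.0], [229.0, 201.0]] [ 0.4822 -0.2628] [0.054  0.069  0.0572 0.069 ] [  61.1  -27.6 -118.9  149.7]
-60 [[-0.56, 1.24, 0.64, -0.06, 2.31, -1.64], [-0.56, 1.15, 0.67, -0.07, 2.36, -1.65], [-0.56, 1.07, 0.68, -0.07, 2.44, -1.66]]
-62 [[-0.56, 1.28, 0.59, -0.07, 2.35, -1.64], [-0.56, 1.19, 0.63, -0.07, 2.4, -1.65], [-0.56, 1.1, 0.64, -0.08, 2.48, -1.66]]
-65 [[-0.56, 1.35, 0.51, -0.07, 2.41, -1.65], [-0.56, 1.25, 0.57, -0.08, 2.46, -1.65], [-0.56, 1.15, 0.59, -0.09, 2.53, -1.66]]
```

```bash
python3 - <<'E'
from h import *
from cell import ctrl
L=[.4818,-.2628,.029]; P=[.465,-.0362,.047]
assert all(ctrl.ik(np.array(P)+z*.019+[0,0,u],e) is not None for e,z in[ori(np.radians(26),np.radians(-25))] for u in(-.003,.1))
goto(ctrl,L,-64,-29,up=.13)
goto(ctrl,L,-64,-29,straight=.12); st(ctrl,'at')
ctrl.command_gripper(0,force=30); st(ctrl,'grip')
goto(ctrl,L,-64,-29,up=.12,straight=.2); st(ctrl,'lift')
goto(ctrl,L,26,-29,up=.13)
goto(ctrl,P,26,-25,up=.1); st(ctrl,'hover')
goto(ctrl,P,26,-25,up=.002,straight=.1); ctrl.sleep(.2); st(ctrl,'low')
j=ctrl.capture("scene");cv2.imwrite("pics/s3.png",cv2.resize(j[100:280,160:360],None,fx=3,fy=3)[...,::-1])
E
```

```text
at 19.08 [ 0.4674 -0.2549  0.0216] F [-0.6 -0.  -0.6] w 0.999 gf 0.0
grip 19.76 [ 0.4669 -0.2545  0.0207] F [ 0.6 -1.   1. ] w 0.605 gf 30.0
lift 20.51 [ 0.4665 -0.2543  0.1392] F [-1.   0.  -1.8] w 0.602 gf 30.0
hover 23.18 [ 0.4731 -0.0401  0.1304] F [ 0.4 -0.6 -1.9] w 0.6 gf 30.0
low 24.51 [ 0.4731 -0.0398  0.0327] F [-0.2 -0.1 -2.2] w 0.601 gf 30.0
```

View pics/s3.png

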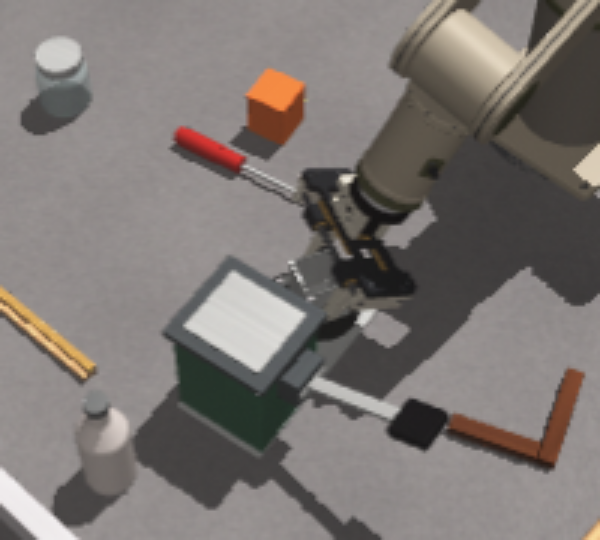

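The cup is mouth-up over the pad, well clear of the hopper. Lower it until it touches, release, retreat and check.

```bash
python3 - <<'E'
from h import *
from cell import ctrl
import json
P=[.465,-.0362,.047]
f0=ctrl.get_obs()['wrist_force'][2]
for u in(.0,-.0015,-.003,-.0045):
    try: goto(ctrl,P,26,-25,up=u,straight=.03)
    except ctrl.PlanningError: print('plan',u);break
    ctrl.sleep(.1); f=ctrl.get_obs()['wrist_force'][2]; st(ctrl,u)
    if f-f0>3: break
ctrl.command_gripper(1.0); st(ctrl,'rel')
goto(ctrl,P,26,-25,up=.12,straight=.12)
goto(ctrl,[.44,-.03,.32],0,-10); ctrl.sleep(.3); st(ctrl,'look')
I=json.load(open("I.json"));i=ctrl.camera_info("wrist")
I["w_fin"]={k:(v.tolist() if hasattr(v,'tolist') else v) for k,v in i.items()};json.dump(I,open("I.json","w"))
a=ctrl.capture("wrist");cv2.imwrite("pics/w_fin.png",a[...,::-1])
x,y=proj(i,[[.465,-.0362,.05]])[0].astype(int);print(x,y)
y0=max(0,y-75);x0=max(0,x-100)
cv2.imwrite("pics/finc.png",cv2.resize(a[y0:y0+150,x0:x0+200,::-1],(800,600)));print(x0,y0)
E
```

```text
0.0 24.91 [ 0.4725 -0.0397  0.0298] F [ 0.4  0.9 -1.5] w 0.602 gf 30.0
-0.0015 25.26 [ 0.4726 -0.0397  0.0285] F [ 0.7  1.1 -1.1] w 0.601 gf 30.0
-0.003 25.61 [ 0.4736 -0.0399  0.0283] F [-5.1  0.4  8.3] w 0.602 gf 30.0
rel 26.39 [ 0.4725 -0.0397  0.0269] F [0.5 0.7 0.3] w 1.0 gf 0.0
look 28.54 [ 0.4393 -0.0296  0.2998] F [-0.1 -0.1 -0.9] w 0.998 gf 0.0
251 176
151 101
```

View pics/finc.png

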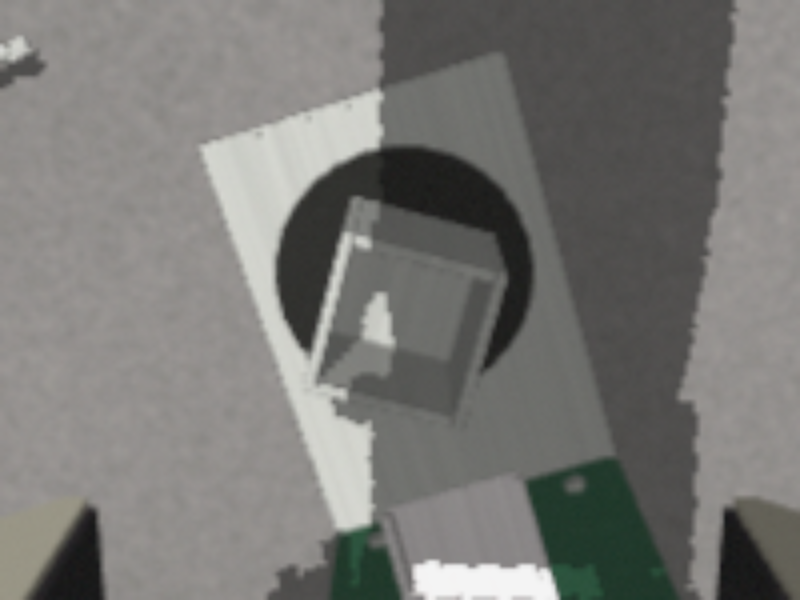

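Mouth-up on the pad. The rim corners in the crop are at about (345,237), (505,275), (460,425) and (313,385). The base's near edge runs from (352,198) to (497,235). I'll convert these to positions.

```bash
python3 - <<'E'
from seg import *
i=I["w_fin"]
f=lambda q:np.array([151,101])+np.array(q)/4-.4
P=cast(i,f([(345,237),(505,275),(460,425),(313,385)]),.08)[:,:2];d=np.roll(P,-1,0)-P
print('rim',P.mean(0).round(4),np.hypot(*d.T).round(4),np.degrees(np.arctan2(d[:,1],d[:,0])).round(1))
B=cast(i,f([(352,198),(497,235)]),.01)[:,:2]; e=B[1]-B[0];L=np.hypot(*e);n=np.array([-e[1],e[0]])/L
print('base edge',B.round(4).tolist(),L, 'centre est',(B.mean(0)+.028*n).round(4),(B.mean(0)-.028*n).round(4))
g,c=comp("w_fin",(151+300//4,101+250//4),0,60)
p=cast(i,f([(405,147),(277,265),(532,270)]),.01)[:,:2];print('pad pts: dist to centre',np.hypot(*(p-[.465,-.0362]).T).round(4))
E
```

```text
rim [ 0.4677 -0.036 ] [0.0537 0.0542 0.0517 0.0519] [  66.5  -25.  -116.   157.2]
base edge [[0.4317, -0.0507], [0.4552, 0.0013]] 0.057102506140449434 centre est [ 0.418  -0.0131] [ 0.469  -0.0362]
pad pts: dist to centre [0.0495 0.0495 0.0492]
```

The cup is within about 3 mm of the pad's centre, upright and released. Now the lever.

```bash
python3 - <<'E'
from h import *
from cell import ctrl
ctrl.command_gripper(0,force=20)
best=None
for az in(-83,97,7,-173):
    e,z=ori(0,np.radians(az)); q=ctrl.ik([.5835,.213,.26],e)
    print(az,None if q is None else np.round(q,2))
    if q is not None and best is None and abs(q[5])<2.4: best=e
e=best; X,Y=.5835,.213
p=ctrl.get_obs()['tool_pos']; ctrl.move_straight([p[0],p[1],.33],velocity=.2)
ctrl.move_pose([X,Y,.26],e); st(ctrl,'above')
for z in(.19,.17,.155,.14,.132,.128):
    ctrl.move_straight([X,Y,z],e,velocity=.06); st(ctrl,z)
ctrl.sleep(.5); st(ctrl,'hold')
a=ctrl.capture("scene");b=ctrl.capture("top")
cv2.imwrite("pics/fin2.png",np.hstack([cv2.resize(a[120:300,180:360],(400,400)),cv2.resize(b[110:260,160:310],(400,400))])[...,::-1])
E
```

```text
-83 [ 0.27  0.17  1.37 -0.    1.6   0.15]
97 None
7 [ 0.27  0.17  1.37  0.    1.6  -1.43]
-173 [ 0.27  0.17  1.37 -0.    1.6   1.72]
above 31.86 [0.5834 0.2125 0.2598] F [ 0.9  0.1 -1. ] w 0.001 gf 0.0
0.19 33.17 [0.5839 0.2131 0.1907] F [-0.7  0.3  0.8] w 0.005 gf 0.0
0.17 33.66 [0.5833 0.2127 0.1697] F [ 0.6 -0.3  2.8] w 0.004 gf 1.5
0.155 34.06 [0.5836 0.213  0.1553] F [-1.4  0.   4.4] w 0.006 gf 2.1
0.14 34.46 [0.5837 0.2133 0.1407] F [-1.   1.5  5.3] w 0.007 gf 2.8
0.132 34.74 [0.5839 0.2133 0.133 ] F [-0.7  2.7  6.7] w 0.003 gf 3.2
0.128 34.99 [0.5839 0.2134 0.1292] F [0.  3.5 7.1] w 0.004 gf 3.4
hold 35.49 [0.5839 0.2134 0.1294] F [-0.9  2.3  6.5] w 0.002 gf 3.4
```

View pics/fin2.png

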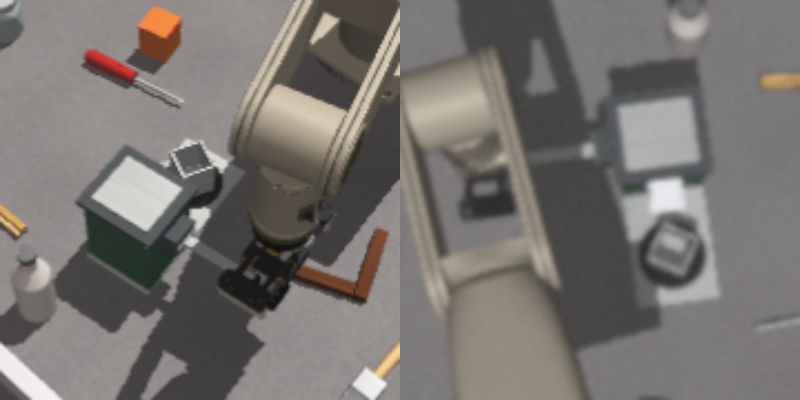

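The cup stands mouth-up, centred on the pad, and the lever is near level. A small trim, then hand in.

```bash
python3 - <<'E'
from h import *
from cell import ctrl
ctrl.move_straight([.5835,.213,.1267],velocity=.03); ctrl.sleep(1.0); st(ctrl,'hold')
print(ctrl.close_job())
E
```

```text
hold 36.84 [0.5839 0.2135 0.1282] F [-1.   3.5  6.3] w 0.005 gf 3.6
the job is handed in; nothing more can be done
None
```

The cup stands mouth-up on the pad about 3 mm off centre and is released, the lever is held level (fingertips at 128 mm), and the job was handed in at about 37 s; no verdict was returned.

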